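Ready the deep fryer: lid off, basket handle swung out and locked

TASK

Get the deep fryer ready for use: lift its lid off and set it down flat on the free worktop, right way up, without dropping it. Then swing the basket's folded handle up and out over the fryer's front, all the way until it snaps home behind the spring catch and stays locked there by itself; press it firmly but do not force it. Leave the other things where they are.

Things in the scene. Friction and masses are not known exactly. Their poses are not given: they have to be found in the camera images.
- fryer: Small deep fryer, steel with black rim, fixed on the worktop: 184 mm deep (its x), 154 mm wide (its y), rim 140 mm high with a 5 mm collar inside that locates the lid. A wire basket (142 x 108 mm, floor 52 mm above the worktop) stands in it. Origin: centre of the underside, z up. Its front (dial, spring catch; the handle swings out over it) faces its own -x.
- lid: Loose domed steel lid on the fryer's rim, 179 (x) x 149 (y) mm, 69 mm high, 105 mm with its grip, open below, 5 mm walls, about 0.35 kg. Lift it straight up: the folded handle stands up to 60 mm into it. Origin: centre of its lower edge, z up, axes as the fryer's.
- lid_grip (a point): Middle of the lid's black bar grip, 96 mm above the lid's lower edge. The bar is 20 mm thick (lid's x), 16 mm high and 90 mm long (lid's y), on two posts at +-33 mm, with 19 mm free below it.
- handle (a joint): Angle of the basket's folding handle: 0 = folded over the basket (14 degrees above level, pointing to the fryer's +x); grows as it swings up (upright at 1.33) and out to -x. Stiff: stays where left. At about 2.4 its cross wire meets the spring catch; pressed past it (7 to 12 N near the grip's end) it snaps in against a rigid stop at about 2.72 and is locked.
- handle_hinge (a point): Centre of the handle's hinge axis, 68 mm in front of the fryer's centre and 152 mm above the worktop; the axis is parallel to the fryer's y.
- handle_tip (a point): End of the handle's black grip, on its centre line, 120 mm from the hinge. The grip is 24 mm wide (along the hinge axis), 15 mm thick, from 60 to 120 mm from the hinge; nearer the hinge are two wires 48 mm apart, with a cross wire 30 mm from the hinge. Folded, its end has 33 mm free under it down to rim level and 30 mm beyond it to the rear rim.
- yoghurt_tub: Bystander: yoghurt tub, 72 mm across, 71 mm tall. Origin: centre of its underside.
- teaspoon_1: Bystander: steel teaspoon, 130 mm long, lying flat. Origin: centre of its underside.
- tape_1: Bystander: roll of masking tape lying flat, 104 mm across, 25 mm high. Origin: centre of its underside.
- capsule_0: Bystander: coffee capsule, 53 mm across, 33 mm high. Origin: centre of its underside.
- spice_jar: Bystander: spice jar with dark cap, 41 mm across, 105 mm tall. Origin: centre of its underside.

How it is judged (in metres and radians):
On the way, in this order (a step that is already met when the one before it is completed fails the run):
1. the lid lies flat on the worktop, right way up, let go (height (world z) of lid between -0.01 and 0.012 m and angle between lid's own z axis and vertical below 0.1 rad and linear speed of lid below 0.03 m/s and contact force between lid and the arm below 0.1 N and contact force between lid and the fingers below 0.1 N), for 0.3 s.
2. the handle is swung out and snapped in behind the catch (value of joint handle above 2.655 rad), for 0.3 s.
At the end, for the whole second after the job is handed in: The lid lies at rest flat on the worktop (lower edge within 12 mm of it, tilt under 0.1 rad, right way up) with nothing of the robot on it, and the handle is locked at its outer end (joint above 2.655 rad) by itself (all of step 1 and value of joint handle above 2.655 rad and velocity of joint handle below 0.05 rad/s); the robot touches nothing.
It fails at once if the lid is dropped (moves faster than 0.7 m/s while the robot is not touching it) (linear speed of lid above 0.7 m/s and contact force between lid and the arm below 0.05 N and contact force between lid and the fingers below 0.05 N).
It fails at once if the handle or the fryer is forced (the robot presses on it with more than 40 N) (contact force between fryer and the arm above 40 N or contact force between fryer and the fingers above 40 N).
It fails at once if a bystander is moved by more than 30 mm (distance of any of yoghurt_tub, teaspoon_1, tape_1, capsule_0, spice_jar from where it was at the start of the episode above 0.03 m).
It also fails if it takes over 72 s, if anything falls off the work surface, if the arm or the gripper's body presses on something with over 40 N, if the wrist force passes 120 N, or if a joint passes its speed limit or range.

ROBOT

A 7-joint arm with a two-finger parallel gripper is mounted at the origin on a cart in front of the work surface, level with it; the furniture and walls round the work are solid. World frame = base frame: x ahead of the robot, y to its left, z up, the work surface at z = 0. Lengths are in m, angles in degrees, forces in N, time in s.
With the tool pointing down it reaches from about 0.425 to 0.875 m from the base axis. Payload 4.7 kg.
Tool frame: the origin (TCP) lies at the very end of the fingers, on their centre line; the grasp point (between the pads) lies 19 mm behind it; z points along the fingers, y is the line along which they close (so a half turn about z gives the same grasp; the last joint's range is limited). The gripper opens to 87 mm and grips with 3 to 60 N. Pads are 19 mm wide; open, the fingers measure 117 mm over their backs; the gripper's body (75 mm by 190 mm) begins 51 mm behind the grasp point.
Start: joints at [-70.353, 18.392, -4.016, 83.108, 1.295, 78.541, -3.26], TCP at [0.21, 0.615, 0.223] pointing down, gripper open.
Joint ranges: [-163.93, 163.93], [-17.29, 119.83], [-79.2, 71.16], [3.27, 140.29], [-89.18, 269.18], [5.43, 117.66], [-154.24, 154.24]. Speed limits (degrees/s): [147.25, 147.25, 180, 180, 180, 180, 180].

INTERFACE

Orientations are given as [roll, pitch, yaw] about the fixed x, y, z axes, in that order (R = Rz(yaw) Ry(pitch) Rx(roll)).
In Python, from cell import get_obs, cams, ticket, finder gives the robot as it stands.
- The arm moves only by the shell command python3 -m creep 'ROWS' [FORCE]. ROWS is text: rows parted by semicolons, each of 5 numbers parted by spaces: the shift along the world's x, y, z in m, then the turn about the world's z in degrees, then the finger opening in m, from 0 to 0.087. A call has 1 to 8 rows; each row shifts and turns the commanded pose from where the row before left it; what a row does not reach is not made up. A row lasts 1/8 s, in which the tool goes at most 62.5 mm and 10.7 degrees, less where a joint would pass 70% of its speed; a pose out of reach is approached as far as the arm can. A call with a gripper value outside its range is refused whole. The fingers move at their own pace and stop on an object; FORCE is the grip in N (left out, the last holds). Time passes only in rows, so rows that do not move let the fingers close. It gives the time, the measured TCP pose, the force, the opening and the grip force at its end, in the units of the state.
- get_obs(): the state, without advancing time (a new reading comes with each control period).
- cams.read_camera(name): name is "side" or "top"; returns the picture (384x512x3 uint8, red, green, blue); there is no depth.
- cams.calibration(name): a dict with "fx", "fy", "cx", "cy" (pixels), "extrinsics" (4x4, takes a point from world to camera coordinates). Camera axes: x right, y down, z forward; pixel columns grow to the right and rows downward; lengths in m; the calibration is good to about 2 mm. A picture is of the moment at which its call begins. calibration takes no time and is no camera call.
- ticket.sign_off(): hands the job in; it is judged then, once.
Trained networks look in the newest picture that a camera, given by its name, has taken for a name from the list of things; names that differ only in an ending like _2 or _b are one class to them, and where a whole thing is asked for, a point or a joint stands for the part that bears it (a point fixed in the world has none). Each returns a list of dicts, best first, with "p" (0 to 1); they miss things now and then, are a little off and sometimes report something else, mostly with a low value. They report only what shows in the picture. A call takes as long as a camera call.
- finder.masks_of(name, camera): "mask" (384x512 bool, what is visible of it) and "xy" ([column, row] in pixels, amid what is visible of it).
- finder.tip_of(name, camera): "xy" ([column, row] in pixels: a listed point, or the origin of a listed thing).
The state is a dict: "time_s": time; "qpos": joint angles; "joint_velocities": joint speeds; "effort": joint torques, N m; "tool_pos": TCP position; "tool_rot": TCP orientation; "force": force on the tool from outside, world axes, zero at the start; "wrist_torque": the same for the moment, N m; "grip_width": finger opening in m; "grasp_force": force on a finger pad.
Only numpy, scipy, OpenCV 4.12 (cv2) and the standard library are available. Lean on these libraries where they do the work, as an engineer would, in place of code of your own. Each camera call takes 0.05 s, during which the arm holds its last target. There are 200 camera calls.

## Working session

There is one attempt and no reset: what is moved stays moved. The work goes in short steps, Python scripts to look and compute and a shell command to move; the robot and the scene stay as the last step left them, time stands still between calls to the robot, and variables do not carry over. Pictures are saved under pics/ and viewed, at most 10 in all, crops included, and the job is handed in when it is done.

```bash
mkdir -p pics; ls; cat > h.py <<'E'
import numpy as np, cv2
from cell import get_obs, cams, ticket, finder
def P(n):
    c=cams.calibration(n); E=np.array(c["extrinsics"]); K=np.array([[c["fx"],0,c["cx"]],[0,c["fy"],c["cy"]],[0,0,1.]])
    return K@E[:3]
def ray(n,xy):
    M=P(n); C=-np.linalg.solve(M[:,:3],M[:,3]); d=np.linalg.solve(M[:,:3],[*xy,1.]); return C,d
def atz(n,xy,z):
    C,d=ray(n,xy); return C+d*(z-C[2])/d[2]
def tri(a,b):
    X=cv2.triangulatePoints(P("side"),P("top"),np.array(a,float).reshape(2,1),np.array(b,float).reshape(2,1)); return (X[:3]/X[3]).ravel()
def proj(n,p):
    u=P(n)@[*p,1.]; return u[:2]/u[2]
E
python3 - <<'E'
from h import *
I={n:cams.read_camera(n) for n in("side","top")}
for n in I: cv2.imwrite(f"pics/{n}0.png",I[n][:,:,::-1]); print(n,ray(n,(256,192)))
cv2.imwrite("pics/both.png",cv2.resize(np.vstack([I["side"],I["top"]])[:,:,::-1],None,fx=.78,fy=.78))
for t in["lid_grip","lid","fryer","handle_hinge","handle_tip","yoghurt_tub","teaspoon_1","tape_1","capsule_0","spice_jar"]:
    r={n:finder.tip_of(t,n)[:2] for n in I}
    print(t,{n:[(np.round(d["xy"],1).tolist(),round(d["p"],2)) for d in r[n]] for n in r})
    if r["side"] and r["top"]: print("   ",tri(r["side"][0]["xy"],r["top"][0]["xy"]).round(3))
print(get_obs())
E
```

```text
pics
side (array([0.3464401 , 1.00706076, 0.91844403]), array([ 0.13937313, -0.80324638, -0.57915686]))
top (array([ 0.30666001, -0.07042575,  1.42880629]), array([ 0.13986541,  0.02148298, -0.99000909]))
lid_grip {'side': [([269.2, 112.7], 0.66), ([286.8, 258.0], 0.54)], 'top': [([401.9, 164.5], 0.78)]}
    [ 0.553 -0.42   0.241]
lid {'side': [([266.9, 138.5], 0.78)], 'top': [([386.2, 174.4], 0.87)]}
    [ 0.55  -0.404  0.145]
fryer {'side': [([267.4, 171.0], 0.6), ([287.5, 257.9], 0.4)], 'top': []}
handle_hinge {'side': [([275.0, 146.2], 0.76)], 'top': [([365.1, 182.9], 0.64), ([385.1, 175.5], 0.56)]}
    [ 0.518 -0.344  0.151]
handle_tip {'side': [], 'top': []}
yoghurt_tub {'side': [], 'top': [([135.1, 210.4], 0.79), ([167.2, 208.6], 0.31)]}
teaspoon_1 {'side': [([268.1, 267.6], 0.48)], 'top': [([196.2, 203.7], 0.47), ([214.0, 210.7], 0.45)]}
    [0.462 0.138 0.041]
tape_1 {'side': [], 'top': [([167.3, 205.4], 0.96)]}
capsule_0 {'side': [([286.1, 256.5], 0.5), ([265.9, 271.3], 0.24)], 'top': [([229.4, 219.3], 0.75), ([399.0, 167.1], 0.26)]}
    [ 0.421  0.04  -0.003]
spice_jar {'side': [([268.2, 280.7], 0.93)], 'top': [([194.8, 204.2], 0.6)]}
    [0.462 0.149 0.   ]
{'time_s': 1.1, 'qpos': array([-70.35458952,  18.39232873,  -4.01604057,  83.10404076,
         1.29541801,  78.54125211,  -3.26046494]), 'joint_velocities': array([-0.0091764 , -0.03006968, -0.02451871, -0.05467706,  0.05066573,
       -0.02163159, -0.05933762]), 'effort': array([-6.84018687e-04, -4.91107070e+01, -4.03559580e-01, -3.12777901e+01,
       -6.35502907e-02,  3.38457269e-02,  5.18091042e-05]), 'tool_pos': array([0.20992128, 0.61521902, 0.22261273]), 'tool_rot': array([1.79992471e+02, 2.98827051e-03, 1.61162869e+02]), 'force': array([-0.33627939, -0.12450341,  0.09376298]), 'wrist_torque': array([-0.0109439 ,  0.01067217,  0.04948296]), 'grasp_force': 0.0, 'grip_width': 0.08703800544065521}
```

View pics/both.png

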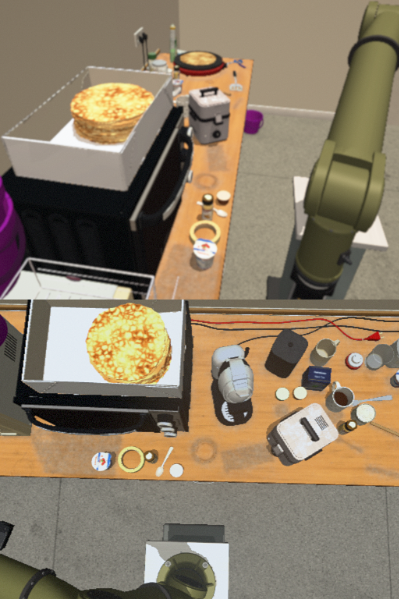

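```bash
python3 - <<'E'
from h import *
a=cv2.imread("pics/top0.png")[90:250,220:500]; b=cv2.imread("pics/side0.png")[80:210,200:330]
a=cv2.resize(a,(784,448),interpolation=cv2.INTER_CUBIC)
cv2.imwrite("pics/c1.png",a)
cv2.imwrite("pics/c2.png",cv2.resize(b,(600,600),interpolation=cv2.INTER_CUBIC))
for n in("side","top"):
  cams.read_camera(n)
  for t in("lid","fryer","lid_grip"):
    for m in finder.masks_of(t,n)[:1]:
      M=m["mask"].astype(np.uint8); cs=max(cv2.findContours(M,0,2)[0],key=cv2.contourArea)
      print(n,t,round(m["p"],2),M.sum(),cv2.minAreaRect(cs)); np.save(f"m_{n}_{t}.npy",M)
E
```

```text
side lid 0.8 1663 ((268.5, 131.00001525878906), (40.20380783081055, 51.18631362915039), 78.69007110595703)
side fryer 0.89 1577 ((267.2120056152344, 161.26058959960938), (52.58431625366211, 44.14485168457031), 2.8624050617218018)
side lid_grip 0.78 1686 ((268.50799560546875, 131.5439910888672), (40.249229431152344, 51.429569244384766), 79.69515228271484)
top lid 0.98 3881 ((390.56964111328125, 170.26641845703125), (55.79358673095703, 72.19155883789062), 58.24052047729492)
top fryer 0.77 662 ((355.6155700683594, 193.04586791992188), (51.31208038330078, 16.499717712402344), 56.63363265991211)
top lid_grip 0.71 3839 ((390.53350830078125, 170.43521118164062), (55.35190963745117, 71.81735229492188), 58.29857635498047)
```

View pics/c1.png

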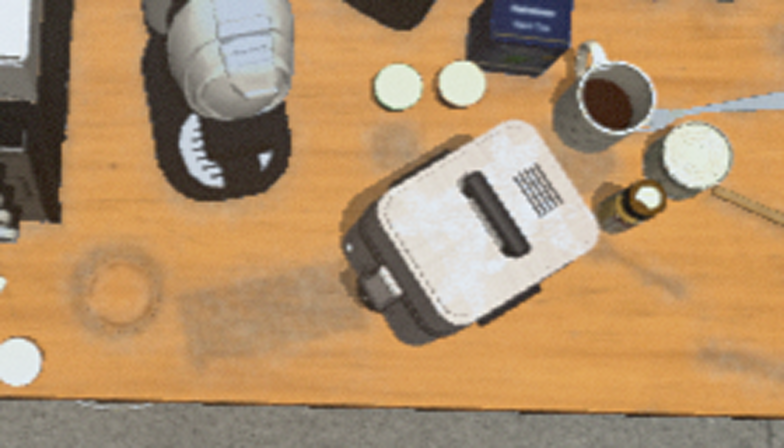

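View pics/c2.png

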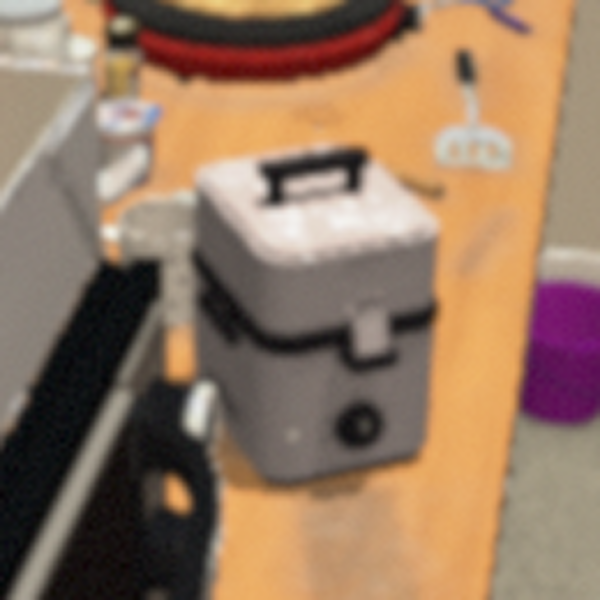

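```bash
python3 - <<'E'
from h import *
from scipy.optimize import least_squares
C={}
for n in("side","top"):
    im=cv2.imread(f"pics/{n}0.png"); M=cv2.erode(np.load(f"m_{n}_lid.npy"),np.ones((3,3))); g=im.max(2)
    if n=="side": M[132:]=0
    D=((g<75)&(cv2.morphologyEx(np.load(f"m_{n}_lid.npy"),cv2.MORPH_CLOSE,np.ones((9,9)))>0)).astype(np.uint8)
    if n=="side": D[130:]=0
    k,l,s,c=cv2.connectedComponentsWithStats(D)
    for i in range(1,k):
        if s[i,4]>15:
            cs=max(cv2.findContours((l==i).astype(np.uint8),0,2)[0],key=cv2.contourArea)
            print(n,s[i],c[i].round(1),cv2.minAreaRect(cs)); 
            if n=="side": print(*["".join(".#"[v] for v in r) for r in (l==i)[s[i,1]:s[i,1]+s[i,3],s[i,0]:s[i,0]+s[i,2]].astype(int)],sep="\n")
# yaw from lid mask silhouette: fit box
def pose(p,pts):
    x,y,z,a=p; R=np.array([[np.cos(a),-np.sin(a)],[np.sin(a),np.cos(a)]])
    return np.c_[pts[:,:2]@R.T+[x,y],pts[:,2]+z]
def rr(lx,ly,r,z):
    t=np.linspace(0,np.pi/2,6);o=[]
    for sx,sy in((1,1),(-1,1),(-1,-1),(1,-1)):
        for k in t: o.append((sx*(lx/2-r+r*np.cos(k)),sy*(ly/2-r+r*np.sin(k)),z))
    return np.array(o)
body=np.vstack([rr(.179,.149,.022,0),rr(.172,.142,.022,.062),rr(.15,.12,.02,.069)])
bar=np.array([(a,b,c) for a in(-.01,.01) for b in(-.045,.045) for c in(.088,.104)])
from scipy.spatial import ConvexHull
def res(p,full=False):
    out=0
    for n in("side","top"):
        M=np.load(f"m_{n}_lid.npy"); I=np.zeros((384*4,512*4),np.uint8)
        for pts in(body,bar):
            q=pose(p,pts)@P(n)[:,:3].T+P(n)[:,3]; q=q[:,:2]/q[:,2:]
            cv2.fillConvexPoly(I,cv2.convexHull(((q+.5)*4).astype(np.float32)).round().astype(int),1)
        I=cv2.resize(I.astype(np.float32),(512,384),interpolation=cv2.INTER_AREA)
        Mc=cv2.morphologyEx(np.pad(M,0),cv2.MORPH_CLOSE,np.ones((9,9)))
        out+=np.abs(I-Mc).sum()
    return out
from scipy.optimize import minimize
best=min((minimize(res,[.55,-.40,.14,np.radians(d)],method="Nelder-Mead",options=dict(initial_simplex=np.array([[.55,-.40,.14,np.radians(d)]]*5)+np.vstack([np.zeros(4),np.diag([.02,.02,.015,.1])]))) for d in(-25,-35,-45)),key=lambda r:r.fun)
p=best.x; print(best.fun,p.round(4),np.degrees(p[3]))
for n in("side","top"): print(n,[proj(n,pose(p,np.array([q]))[0]).round(1) for q in[(0,0,.096),(0,.045,.096),(0,-.045,.096)]])
E
```

```text
side [257 113  22  11  76] [267.5 116.2] ((268.08868408203125, 117.6396255493164), (7.555830001831055, 21.19318199157715), 79.3803482055664)
................######
..........############
......###############.
##############....###.
.#######...........##.
.####..............#..
..##...............#..
..##...............#..
..##..................
..##..................
..##..................
top [386 152  23  30 155] [396.9 166.9] ((396.230712890625, 166.84613037109375), (33.282012939453125, 8.320503234863281), 56.3099365234375)Traceback (most recent call last):
  File "<stdin>", line 39, in <module>
  File "<stdin>", line 39, in <genexpr>
    res = _minimize_neldermead(fun, x0, args, callback, bounds=bounds,
                               **options)
    fxr = func(xr)
    fx = function(np.copy(x), *(wrapper_args + args))
  File "<stdin>", line 32, in res
  File "h.py", line 4, in P
    c=cams.calibration(n); E=np.array(c["extrinsics"]); K=np.array([[c["fx"],0,c["cx"]],[0,c["fy"],c["cy"]],[0,0,1.]])
ValueError: time passes only in moves, steps and waits
```

```bash
python3 - <<'E'
import numpy as np,json
from h import P
json.dump({n:P(n).tolist() for n in("side","top")},open("P.json","w"))
E
sed -i 's/^def P(n):/import json,os\ndef P(n):\n    if os.path.exists("P.json"): return np.array(json.load(open("P.json"))[n])/' h.py
cat > fit.py <<'E'
from h import *
from scipy.optimize import minimize
def pose(p,pts):
    x,y,z,a=p; R=np.array([[np.cos(a),-np.sin(a)],[np.sin(a),np.cos(a)]])
    return np.c_[pts[:,:2]@R.T+[x,y],pts[:,2]+z]
def rr(lx,ly,r,z):
    t=np.linspace(0,np.pi/2,6)
    return np.array([(sx*(lx/2-r+r*np.cos(k)),sy*(ly/2-r+r*np.sin(k)),z) for sx,sy in((1,1),(-1,1),(-1,-1),(1,-1)) for k in t])
body=np.vstack([rr(.179,.149,.022,0),rr(.172,.142,.022,.062),rr(.15,.12,.02,.069)])
bar=np.array([(a,b,c) for a in(-.01,.01) for b in(-.045,.045) for c in(.088,.104)])
PP={n:P(n) for n in("side","top")}
def res(p,Ms):
    out=0
    for n,M in Ms.items():
        I=np.zeros((384*4,512*4),np.uint8)
        for pts in(body,bar):
            q=pose(p,pts)@PP[n][:,:3].T+PP[n][:,3]; q=q[:,:2]/q[:,2:]
            cv2.fillConvexPoly(I,cv2.convexHull(((q+.5)*4).astype(np.float32)).round().astype(int),1)
        out+=np.abs(cv2.resize(I.astype(np.float32),(512,384),interpolation=cv2.INTER_AREA)-M).sum()
    return out
def fit(Ms,x,y,z,degs):
    Ms={n:cv2.morphologyEx(M.astype(np.uint8),cv2.MORPH_CLOSE,np.ones((9,9))) for n,M in Ms.items()}
    rs=[]
    for d in degs:
        s=np.array([[x,y,z,np.radians(d)]]*5)+np.vstack([np.zeros(4),np.diag([.02,.02,.015,.1])])
        rs.append(minimize(res,s[0],args=(Ms,),method="Nelder-Mead",options=dict(initial_simplex=s,xatol=1e-4,fatol=.5)))
    r=min(rs,key=lambda r:r.fun); return r.x,r.fun
E
python3 - <<'E'
from fit import *
p,f=fit({n:np.load(f"m_{n}_lid.npy") for n in("side","top")},.55,-.4,.14,(-25,-35,-45))
print(f,p.round(4),np.degrees(p[3]))
for n in("side","top"): print(n,[proj(n,pose(p,np.array([q]))[0]).round(1) for q in[(0,0,.096),(0,.045,.096),(0,-.045,.096)]])
print("bar tri",tri((268,115.3),(396.6,166.9)))
a=[atz("top",q,.236) for q in((388.9,154.3),(404.6,178.6))]; print(a, np.degrees(np.arctan2(*(a[0]-a[1])[[1,0]])))
for q in[(229.4,219.3),(216,180)]: print(atz("top",q,0))
for i in [(187,185),(205,90),(60,360),(70,260)]: print("work",i,atz("top",(220+i[0]/2.8,90+i[1]/2.8),0).round(3))
E
```

```text
207.3125 [ 0.5528 -0.4073  0.1466 -1.0155] -58.18350593301411
side [array([267.8, 113.5]), array([255.9, 115.5]), array([279.5, 111.6])]
top [array([397.2, 165.5]), array([387.8, 150.8]), array([406.7, 180.3])]
bar tri [ 0.55121703 -0.40768387  0.23555805]
[array([ 0.58339966, -0.38816738,  0.236     ]), array([ 0.52011259, -0.42761112,  0.236     ])] 31.93326664797712
[0.42167567 0.0399204  0.        ]
[0.54302599 0.0862521  0.        ]
work (187, 185) [ 0.625 -0.133  0.   ]
work (205, 90) [ 0.735 -0.151  0.   ]
work (60, 360) [0.425 0.003 0.   ]
work (70, 260) [ 0.536 -0.004  0.   ]
```

```bash
python3 - <<'E'
from h import *
for z in(.1,.2,.3,.4): print(z,[atz("top",(c/.78,(r-300)/.78),z).round(3)[:2].tolist() for c,r in((25,432),(100,436),(185,436),(185,398),(25,395))])
print([atz("top",(c/.78,485/.78-300/.78),0).round(3)[:2] for c in(100,225,300)])
E
python3 -m creep '0.03 -0.05 0.01 -10 0.087; 0.03 -0.05 0.01 -10 0.087' 20
```

```text
0.1 [[0.545, 0.616], [0.537, 0.332], [0.545, 0.014], [0.69, 0.02], [0.688, 0.63]]
0.2 [[0.527, 0.564], [0.519, 0.302], [0.527, 0.008], [0.662, 0.013], [0.659, 0.578]]
0.3 [[0.509, 0.512], [0.502, 0.271], [0.509, 0.002], [0.633, 0.006], [0.631, 0.525]]
0.4 [[0.491, 0.461], [0.485, 0.241], [0.491, -0.005], [0.604, -0.001], [0.602, 0.472]]
[array([0.358, 0.348]), array([ 0.372, -0.142]), array([ 0.38 , -0.434])]
time_s: 1.75
tool_pos: [0.2702, 0.5142, 0.2424]
tool_rot: [-180.0, 0.0, 140.9]
force: [1.7, -0.1, 0.4]
grip_width: 0.087
grasp_force: 0.0
```

```bash
python3 -m creep '0.02 -0.058 0.01 10 0.087; 0.02 -0.058 0.01 10 0.087; 0.02 -0.058 0.01 5 0.087; 0.02 -0.058 0.01 0 0.087; 0.02 -0.058 0.01 0 0.087; 0.02 -0.058 0.01 0 0.087; 0.02 -0.058 0 0 0.087; 0.02 -0.058 0 0 0.087'
```

```text
time_s: 2.75
tool_pos: [0.4304, 0.0492, 0.3031]
tool_rot: [179.9, 0.1, 166.2]
force: [0.6, -0.6, 0.7]
grip_width: 0.0872
grasp_force: 0.0
```

```bash
python3 -m creep '0.01 -0.06 0 0 0.087; 0.01 -0.06 0 -10 0.087; 0.01 -0.06 0 -10 0.087; 0.02 -0.05 0 -10 0.087; 0.02 -0.05 0 -10 0.087; 0.02 -0.05 0 -10 0.087; 0.01 -0.03 0 -10 0.087; 0 0 0 -10 0.087'
```

```text
time_s: 3.75
tool_pos: [0.5293, -0.312, 0.3021]
tool_rot: [-179.9, 0.2, 95.6]
force: [-0.5, 0.7, 0.1]
grip_width: 0.0869
grasp_force: 0.0
```

```bash
python3 -m creep '0 0 0 -10 0.087; 0 0 0 -10 0.087; 0 0 0 -10 0.087; 0 0 0 -10 0.087; 0 0 0 -10 0.087; 0 0 0 -9 0.087; 0 0 0 0 0.087'
```

```text
time_s: 4.62
tool_pos: [0.53, -0.3087, 0.3026]
tool_rot: [180.0, 0.0, 37.3]
force: [0.0, -0.2, -0.1]
grip_width: 0.087
grasp_force: 0.0
```

```bash
python3 -m creep '0.011 -0.05 0 -5.5 0.087; 0.011 -0.049 0 0 0.087; 0 0 -0.02 0 0.087; 0 0 -0.02 0 0.087; 0 0 -0.02 0 0.087; 0 0 -0.012 0 0.087; 0 0 -0.011 0 0.087; 0 0 0 0 0.087'
```

```text
time_s: 5.62
tool_pos: [0.552, -0.4069, 0.2189]
tool_rot: [-179.9, 0.0, 31.7]
force: [-0.3, 0.0, 0.2]
grip_width: 0.0869
grasp_force: 0.0
```

```bash
python3 -m creep '0 0 0 0 0; 0 0 0 0 0; 0 0 0 0 0; 0 0 0 0 0; 0 0 0 0 0; 0 0 0 0 0' 30; python3 - <<'E'
from h import *
a=cams.read_camera("side")[60:190,200:330]; b=cams.read_camera("top")[110:240,320:450]
cv2.imwrite("pics/g1.png",cv2.resize(np.hstack([a,b])[:,:,::-1],(800,400),interpolation=cv2.INTER_CUBIC))
E
```

```text
time_s: 6.38
tool_pos: [0.5519, -0.4078, 0.2196]
tool_rot: [180.0, 0.0, 31.7]
force: [-0.5, -0.1, -0.9]
grip_width: 0.0346
grasp_force: 0.0
```

View pics/g1.png

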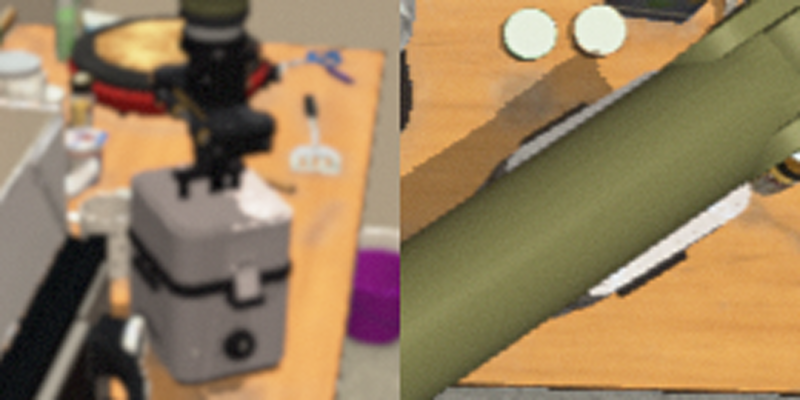

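The fingers straddle the bar (around (205,180) in the left panel); the grip is still closing.

```bash
python3 -m creep '0 0 0 0 0; 0 0 0 0 0; 0 0 0 0 0; 0 0 0 0 0; 0 0 0 0 0; 0 0 0 0 0'; python3 -m creep '0 0 0.005 0 0; 0 0 0.01 0 0; 0 0 0.01 0 0; 0 0 0.01 0 0'
```

```text
time_s: 7.22
tool_pos: [0.5519, -0.4077, 0.2196]
tool_rot: [-180.0, 0.0, 31.7]
force: [0.1, 0.5, 0.9]
grip_width: 0.0197
grasp_force: 29.9
time_s: 7.72
tool_pos: [0.552, -0.408, 0.2556]
tool_rot: [180.0, -0.0, 31.7]
force: [0.5, -0.2, -4.1]
grip_width: 0.0194
grasp_force: 29.9
```

```bash
python3 -m creep '0 0 0.02 0 0; 0 0 0.025 0 0; 0 0 0.025 0 0; 0 0 0.02 0 0; 0 0 0 0 0'; python3 -m creep '-0.005 0.03 0 -3 0; -0.006 0.04 0 -4 0; -0.008 0.045 0 -5 0; -0.008 0.045 0 -5 0; -0.008 0.045 0 -5 0; -0.006 0.04 0 -5 0; -0.006 0.033 0 -5 0; 0 0 0 0 0'; python3 - <<'E'
from h import *
a=cams.read_camera("side"); b=cams.read_camera("top")
cv2.imwrite("pics/g2.png",cv2.resize(np.vstack([a[40:240,150:400],b[90:290,200:450]])[:,:,::-1],None,fx=1.5,fy=1.5,interpolation=cv2.INTER_CUBIC))
E
```

```text
time_s: 8.35
tool_pos: [0.5521, -0.4089, 0.3473]
tool_rot: [179.8, -0.1, 31.7]
force: [0.2, -0.1, -3.1]
grip_width: 0.0198
grasp_force: 29.9
time_s: 9.35
tool_pos: [0.5047, -0.1259, 0.3439]
tool_rot: [-179.8, 0.0, 0.1]
force: [0.4, -0.5, -3.4]
grip_width: 0.0197
grasp_force: 30.0
```

View pics/g2.png

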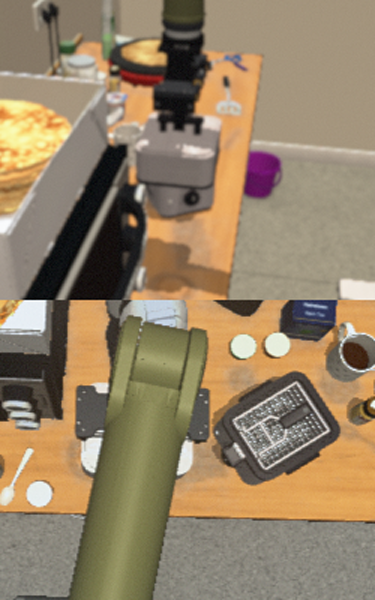

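```bash
python3 -m creep '0 0 -0.03 0 0; 0 0 -0.045 0 0; 0 0 -0.045 0 0; 0 0 -0.045 0 0; 0 0 -0.04 0 0; 0 0 -0.03 0 0; 0 0 -0.015 0 0; 0 0 0 0 0'; python3 -m creep '0 0 -0.004 0 0; 0 0 -0.004 0 0; 0 0 0 0 0'
```

```text
time_s: 10.45
tool_pos: [0.5042, -0.1312, 0.0941]
tool_rot: [179.9, 0.1, -0.4]
force: [0.7, 0.4, -2.9]
grip_width: 0.0195
grasp_force: 30.0
time_s: 10.82
tool_pos: [0.5051, -0.1296, 0.0868]
tool_rot: [-180.0, -0.0, -0.3]
force: [-0.0, -0.4, -4.0]
grip_width: 0.0198
grasp_force: 30.0
```

```bash
python3 -m creep '0 0 -0.003 0 0; 0 0 -0.002 0 0; 0 0 0 0 0'; python3 -m creep '0 0 -0.001 0 0; 0 0 -0.001 0 0; 0 0 0 0 0'
```

```text
time_s: 11.2
tool_pos: [0.5048, -0.1298, 0.0814]
tool_rot: [180.0, 0.0, -0.3]
force: [0.3, 0.2, -3.1]
grip_width: 0.0198
grasp_force: 30.0
time_s: 11.58
tool_pos: [0.505, -0.1299, 0.0796]
tool_rot: [180.0, -0.0, -0.3]
force: [0.3, -0.9, -3.2]
grip_width: 0.0196
grasp_force: 30.0
```

```bash
python3 -m creep '0 0 -0.001 0 0; 0 0 0 0 0'; python3 -m creep '0 0 -0.001 0 0; 0 0 0 0 0';python3 -m creep '0 0 -0.001 0 0; 0 0 0 0 0'
```

```text
time_s: 11.82
tool_pos: [0.505, -0.1298, 0.0795]
tool_rot: [-180.0, 0.0, -0.3]
force: [-3.8, 1.2, 6.8]
grip_width: 0.0195
grasp_force: 30.0
time_s: 12.08
tool_pos: [0.505, -0.1298, 0.0795]
tool_rot: [-179.9, 0.0, -0.3]
force: [-6.8, 1.6, 15.7]
grip_width: 0.0196
grasp_force: 30.0
time_s: 12.32
tool_pos: [0.5051, -0.1298, 0.0794]
tool_rot: [-179.8, 0.1, -0.3]
force: [-9.8, 3.2, 25.1]
grip_width: 0.0199
grasp_force: 30.0
```

Contact at TCP z = 0.0795: lid is down. Ease off and release, then rise clear.

```bash
python3 -m creep '0 0 0.003 0 0; 0 0 0 0 0.087; 0 0 0 0 0.087; 0 0 0 0 0.087; 0 0 0 0 0.087; 0 0 0 0 0.087; 0 0 0 0 0.087; 0 0 0 0 0.087'; python3 -m creep '0 0 0.02 0 0.087; 0 0 0.03 0 0.087; 0 0 0.05 0 0.087; 0 0 0.06 0 0.087; 0 0 0.05 0 0.087; 0 0 0 0 0.087'; python3 - <<'E'
from h import *
for n in("side","top"):
  cams.read_camera(n)
  for t in("handle_hinge","handle_tip","lid","fryer"): print(n,t,[(d["xy"],round(d["p"],2)) for d in finder.tip_of(t,n)[:2]])
  m=[d for d in finder.masks_of("handle_tip",n)][:1]; print([(d["xy"],d["p"],d["mask"].sum()) for d in m])
E
```

```text
time_s: 13.32
tool_pos: [0.5049, -0.1298, 0.0796]
tool_rot: [180.0, 0.0, -0.3]
force: [-0.6, 1.0, 0.6]
grip_width: 0.0812
grasp_force: 0.0
time_s: 14.08
tool_pos: [0.5071, -0.1305, 0.2932]
tool_rot: [-179.9, -0.4, -0.3]
force: [0.4, -0.1, -0.6]
grip_width: 0.0868
grasp_force: 0.0
side handle_hinge [([278.4, 147.4], 0.64)]
side handle_tip []
side lid [([265.7, 215.2], 0.58), ([268.9, 279.9], 0.34)]
side fryer [([266.7, 170.9], 0.56)]
[([269.1, 155.6], 0.45, np.int64(2159))]
top handle_hinge [([365.6, 186.7], 0.93)]
top handle_tip [([403.0, 159.2], 0.89)]
top lid []
top fryer [([372.3, 182.2], 0.87)]
[([390.4, 168.1], 0.73, np.int64(256))]
```

```bash
python3 - <<'E'
from h import *
print(atz("top",(403,159.2),.181),atz("top",(365.6,186.7),.152))
c=np.array([.552,-.4078]);u=np.array([np.cos(np.radians(-58.1)),np.sin(np.radians(-58.1))])
for r in(0,.03,.06,.09,.12):
    x=-.068+r*np.cos(np.radians(14)); p=[*(c+u*x),.152+r*np.sin(np.radians(14))]; print(r,np.round(p,4),proj("top",p).round(1),proj("side",p).round(1))
a=cams.read_camera("side")[110:190,220:320]; b=cams.read_camera("top")[135:215,340:440]
cv2.imwrite("pics/g3.png",cv2.resize(np.hstack([a,b])[:,:,::-1],(800,320),interpolation=cv2.INTER_CUBIC))
E
```

```text
[ 0.58345217 -0.44080978  0.181     ] [ 0.50968786 -0.3451171   0.152     ]
0 [ 0.5161 -0.3501  0.152 ] [367.4 184.5] [274.9 145. ]
0.03 [ 0.5314 -0.3748  0.1593] [376.9 178.8] [271.7 139.4]
0.06 [ 0.5468 -0.3995  0.1665] [386.6 173. ] [268.6 134. ]
0.09 [ 0.5622 -0.4242  0.1738] [396.3 167.2] [265.5 128.7]
0.12 [ 0.5776 -0.4489  0.181 ] [406.  161.4] [262.5 123.5]
```

View pics/g3.png

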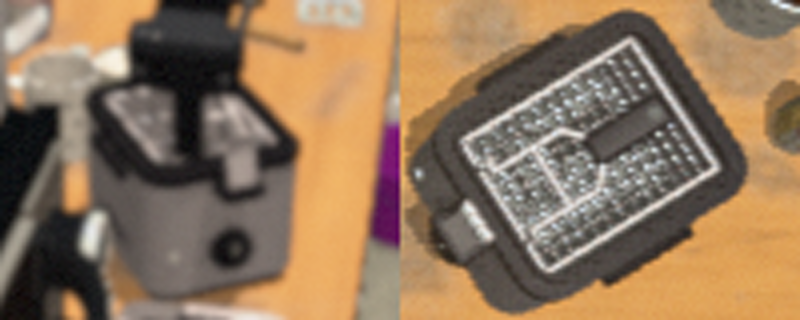

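```bash
python3 -m creep '0.01 -0.045 0 -9 0.06; 0.01 -0.05 0 -10 0.06; 0.01 -0.055 0 -10 0.06; 0.01 -0.055 0 -10 0.06; 0.01 -0.05 0 -10 0.06; 0.01 -0.047 0 -9 0.06; 0 0 0 0 0.06; 0 0 0 0 0.06' 10
```

```text
time_s: 15.78
tool_pos: [0.5651, -0.4314, 0.2891]
tool_rot: [180.0, 0.1, -58.3]
force: [1.2, 0.5, 0.7]
grip_width: 0.0598
grasp_force: 0.0
```

```bash
python3 -m creep '0.002 -0.001 -0.03 0 0.06; 0 0 -0.04 0 0.06; 0 0 -0.04 0 0.06; 0 0 -0.02 0 0.06; 0 0 0 0 0.06'; python3 -m creep '0 0 0 0 0; 0 0 0 0 0; 0 0 0 0 0; 0 0 0 0 0; 0 0 0 0 0; 0 0 0 0 0; 0 0 0 0 0; 0 0 0 0 0' 12
python3 - <<'E'
import numpy as np
for r in(.1,):
  o=None
  for t in list(range(14,171,6)):
    a=np.radians(t);d=r*np.cos(a); q=np.array([.5284*d,-.849*d,r*np.sin(a)])
    if o is not None:print(t,(q-o).round(4))
    o=q
E
```

```text
time_s: 16.4
tool_pos: [0.5676, -0.4307, 0.1589]
tool_rot: [-180.0, 0.1, -58.2]
force: [0.5, 0.9, 1.1]
grip_width: 0.0601
grasp_force: 0.0
time_s: 17.4
tool_pos: [0.5674, -0.4328, 0.1598]
tool_rot: [-180.0, -0.0, -58.3]
force: [1.9, 0.5, 0.1]
grip_width: 0.0236
grasp_force: 12.0
20 [-0.0016  0.0026  0.01  ]
26 [-0.0022  0.0035  0.0096]
32 [-0.0027  0.0043  0.0092]
38 [-0.0032  0.0051  0.0086]
44 [-0.0036  0.0058  0.0079]
50 [-0.004   0.0065  0.0071]
56 [-0.0044  0.0071  0.0063]
62 [-0.0047  0.0076  0.0054]
68 [-0.005   0.0081  0.0044]
74 [-0.0052  0.0084  0.0034]
80 [-0.0054  0.0087  0.0024]
86 [-0.0055  0.0088  0.0013]
92 [-0.0055  0.0089  0.0002]
98 [-0.0055  0.0089 -0.0009]
104 [-0.0054  0.0087 -0.002 ]
110 [-0.0053  0.0085 -0.0031]
116 [-0.0051  0.0082 -0.0041]
122 [-0.0048  0.0078 -0.0051]
128 [-0.0045  0.0073 -0.006 ]
134 [-0.0042  0.0067 -0.0069]
140 [-0.0038  0.0061 -0.0077]
146 [-0.0033  0.0053 -0.0084]
152 [-0.0028  0.0046 -0.009 ]
158 [-0.0023  0.0038 -0.0095]
164 [-0.0018  0.0029 -0.0099]
170 [-0.0012  0.002  -0.0102]
```

```bash
python3 -m creep '-0.0016 0.0026 0.01 0 0; -0.0022 0.0035 0.0096 0 0; -0.0027 0.0043 0.0092 0 0'; python3 -m creep '-0.0032 0.0051 0.0086 0 0; -0.0036 0.0058 0.0079 0 0; -0.004 0.0065 0.0071 0 0; -0.0044 0.0071 0.0063 0 0'
```

```text
time_s: 17.77
tool_pos: [0.5602, -0.4217, 0.1888]
tool_rot: [-180.0, 0.1, -58.3]
force: [3.2, 1.3, -1.7]
grip_width: 0.0242
grasp_force: 12.0
time_s: 18.27
tool_pos: [0.5446, -0.3974, 0.2185]
tool_rot: [180.0, 0.0, -58.4]
force: [1.5, 0.7, -3.3]
grip_width: 0.0241
grasp_force: 12.0
```

```bash
python3 -m creep '-0.0047 0.0076 0.0054 0 0; -0.005 0.0081 0.0044 0 0; -0.0052 0.0084 0.0034 0 0; -0.0054 0.0087 0.0024 0 0; -0.0055 0.0088 0.0013 0 0'; python3 -m creep '-0.0055 0.0089 0.0002 0 0; -0.0055 0.0089 -0.0009 0 0; -0.0054 0.0087 -0.002 0 0; -0.0053 0.0085 -0.0031 0 0; -0.0051 0.0082 -0.0041 0 0; -0.0048 0.0078 -0.0051 0 0'
```

```text
time_s: 18.9
tool_pos: [0.5186, -0.3564, 0.2354]
tool_rot: [180.0, -0.0, -58.4]
force: [0.6, -2.1, -3.3]
grip_width: 0.0237
grasp_force: 12.0
time_s: 19.65
tool_pos: [0.4865, -0.3059, 0.2201]
tool_rot: [179.9, -0.0, -58.4]
force: [-2.5, -4.6, -1.3]
grip_width: 0.0236
grasp_force: 12.0
```

```bash
python3 -m creep '-0.0045 0.0073 -0.006 0 0; -0.0042 0.0067 -0.0069 0 0; -0.0038 0.0061 -0.0077 0 0; 0 0 0 0 0'; python3 - <<'E'
from h import *
a=cams.read_camera("side"); b=cams.read_camera("top")
cv2.imwrite("pics/g4.png",cv2.resize(np.hstack([a[90:220,215:345],b[120:250,310:440]])[:,:,::-1],(800,400),interpolation=cv2.INTER_CUBIC))
E
```

```text
time_s: 20.15
tool_pos: [0.4735, -0.2855, 0.1988]
tool_rot: [179.9, 0.1, -58.4]
force: [-2.7, -5.6, -2.4]
grip_width: 0.024
grasp_force: 12.0
```

View pics/g4.png

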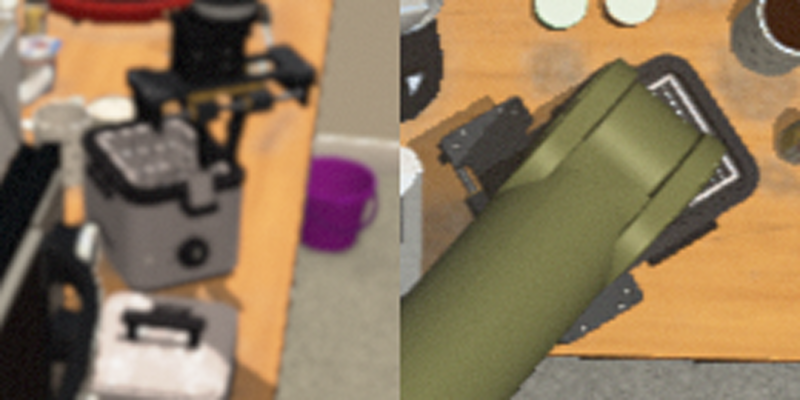

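```bash
python3 -m creep '-0.0033 0.0053 -0.0084 0 0; 0 0 0 0 0' 14; python3 -m creep '-0.0014 0.0023 -0.0045 0 0; 0 0 0 0 0';  python3 -m creep '-0.0014 0.0023 -0.0045 0 0; 0 0 0 0 0'; python3 -m creep '-0.0012 0.0019 -0.0047 0 0; 0 0 0 0 0'
```

```text
time_s: 20.5
tool_pos: [0.4703, -0.2806, 0.1905]
tool_rot: [179.9, 0.0, -58.4]
force: [-2.3, -6.6, -2.7]
grip_width: 0.0237
grasp_force: 14.0
time_s: 20.75
tool_pos: [0.4693, -0.2789, 0.1872]
tool_rot: [179.9, -0.0, -58.4]
force: [-4.6, -4.9, 3.3]
grip_width: 0.024
grasp_force: 14.0
time_s: 21.0
tool_pos: [0.4683, -0.2772, 0.1831]
tool_rot: [179.9, -0.1, -58.4]
force: [-4.2, -5.8, 3.9]
grip_width: 0.024
grasp_force: 14.0
time_s: 21.25
tool_pos: [0.4671, -0.2754, 0.1784]
tool_rot: [179.9, -0.1, -58.4]
force: [-4.0, -6.6, 3.4]
grip_width: 0.0241
grasp_force: 14.0
```

```bash
python3 -m creep '-0.0012 0.0019 -0.0047 0 0; 0 0 0 0 0'; python3 -m creep '-0.001 0.0016 -0.0049 0 0; 0 0 0 0 0';  python3 -m creep '-0.001 0.0015 -0.005 0 0; 0 0 0 0 0'; python3 -m creep '-0.0006 0.001 -0.005 0 0; 0 0 0 0 0'; python3 -m creep '-0.0006 0.001 -0.005 0 0; 0 0 0 0 0'
```

```text
time_s: 21.5
tool_pos: [0.4659, -0.2736, 0.1734]
tool_rot: [179.9, -0.1, -58.4]
force: [-2.9, -6.4, 2.2]
grip_width: 0.024
grasp_force: 14.0
time_s: 21.75
tool_pos: [0.4646, -0.2717, 0.1677]
tool_rot: [179.9, -0.1, -58.4]
force: [-0.8, -8.8, -4.6]
grip_width: 0.0243
grasp_force: 14.0
time_s: 22.0
tool_pos: [0.4637, -0.2702, 0.1625]
tool_rot: [179.9, -0.1, -58.4]
force: [-1.5, -8.1, -5.9]
grip_width: 0.024
grasp_force: 14.0
time_s: 22.25
tool_pos: [0.4629, -0.2689, 0.1573]
tool_rot: [179.9, -0.1, -58.4]
force: [-1.6, -7.8, -5.5]
grip_width: 0.0238
grasp_force: 14.0
time_s: 22.5
tool_pos: [0.4627, -0.2685, 0.1542]
tool_rot: [179.9, -0.1, -58.4]
force: [-4.4, -5.6, 6.6]
grip_width: 0.0242
grasp_force: 14.0
```

```bash
python3 -m creep '0 0 -0.0015 0 0; 0 0 0 0 0'; python3 -m creep '0 0 0 0 0.045; 0 0 0 0 0.045; 0 0 0 0 0.045; 0 0 0 0 0.045'; python3 -m creep '0 0 0.02 0 0.045; 0 0 0.04 0 0.045; 0 0 0 0 0; 0 0 0 0 0; 0 0 0 0 0; 0 0 0 0 0; 0 0 0 0 0' 20
```

```text
time_s: 22.75
tool_pos: [0.4627, -0.2685, 0.1536]
tool_rot: [179.9, -0.1, -58.4]
force: [-7.2, -3.7, 14.0]
grip_width: 0.024
grasp_force: 14.0
time_s: 23.25
tool_pos: [0.4638, -0.2656, 0.1511]
tool_rot: [-180.0, 0.0, -58.3]
force: [0.2, -0.1, 0.4]
grip_width: 0.0445
grasp_force: 0.0
time_s: 24.12
tool_pos: [0.4634, -0.2663, 0.211]
tool_rot: [180.0, 0.0, -58.3]
force: [-0.7, 0.7, 0.2]
grip_width: 0.0047
grasp_force: 0.0
```

```bash
python3 -m creep '0 0 -0.015 0 0; 0 0 -0.013 0 0; 0 0 0 0 0'; python3 -m creep '0 0 -0.002 0 0; 0 0 0 0 0'; python3 -m creep '0 0 -0.002 0 0; 0 0 0 0 0'; python3 -m creep '0 0 -0.001 0 0; 0 0 0 0 0'
```

```text
time_s: 24.5
tool_pos: [0.4625, -0.2659, 0.1817]
tool_rot: [179.9, 0.1, -58.4]
force: [-0.1, -0.4, 0.9]
grip_width: 0.0006
grasp_force: 0.0
time_s: 24.75
tool_pos: [0.4637, -0.2665, 0.1815]
tool_rot: [-180.0, -0.0, -58.3]
force: [-0.6, -0.3, 0.7]
grip_width: 0.0002
grasp_force: 0.0
time_s: 25.0
tool_pos: [0.4636, -0.2663, 0.1794]
tool_rot: [-180.0, 0.0, -58.3]
force: [-0.4, -0.1, -0.2]
grip_width: 0.0005
grasp_force: 0.0
time_s: 25.25
tool_pos: [0.4637, -0.2664, 0.1787]
tool_rot: [-180.0, 0.0, -58.3]
force: [-0.5, 0.6, 2.0]
grip_width: 0.0006
grasp_force: 1.3
```

```bash
python3 -m creep '0 0 -0.001 0 0; 0 0 0 0 0'; python3 -m creep '0 0 -0.001 0 0; 0 0 0 0 0'
```

```text
time_s: 25.5
tool_pos: [0.4638, -0.2665, 0.1784]
tool_rot: [-180.0, 0.0, -58.3]
force: [-3.8, 1.0, 8.3]
grip_width: 0.0005
grasp_force: 4.1
time_s: 25.75
tool_pos: [0.4638, -0.2664, 0.178]
tool_rot: [-180.0, 0.1, -58.3]
force: [-3.8, 3.3, 14.0]
grip_width: 0.0008
grasp_force: 6.6
```

```bash
python3 -m creep '0 0 -0.0007 0 0; 0 0 0 0 0'; python3 -m creep '0 0 0.02 0 0; 0 0 0.06 0 0; 0 0 0.06 0 0; -0.02 0.06 0 0 0; -0.02 0.06 0 0 0; 0 0.06 0 0 0; 0 0.06 0 0 0; 0 0 0 0 0'; python3 - <<'E'
from h import *
I={n:cams.read_camera(n) for n in("side","top")}
for n in I: print(n,[(t,[(np.round(d["xy"],1),round(d["p"],2)) for d in finder.tip_of(t,n)[:1]]) for t in("handle_tip","lid","capsule_0","handle_hinge")])
c=np.array([.552,-.4078]);u=np.array([.5284,-.849])
for t in(165,170): p=[*(c+u*(-.068+.12*np.cos(np.radians(t)))),.152+.12*np.sin(np.radians(t))]; print(t,proj("side",p),proj("top",p))
cv2.imwrite("pics/g5.png",cv2.resize(np.hstack([I["side"][110:240,215:345],I["top"][120:250,290:420]])[:,:,::-1],(800,400),interpolation=cv2.INTER_CUBIC))
E
```

```text
time_s: 26.0
tool_pos: [0.4639, -0.2664, 0.1779]
tool_rot: [-179.9, 0.1, -58.3]
force: [-4.5, 4.0, 18.5]
grip_width: 0.0003
grasp_force: 8.5
time_s: 27.0
tool_pos: [0.4264, -0.0303, 0.316]
tool_rot: [179.9, 0.2, -57.7]
force: [0.4, -1.5, 0.1]
grip_width: 0.0006
grasp_force: 0.0
side [('handle_tip', [(array([290.5, 154.6]), 0.52)]), ('lid', [(array([266.7, 216.4]), 0.72)]), ('capsule_0', [(array([286.8, 256.2]), 0.73)]), ('handle_hinge', [(array([276.2, 147. ]), 0.61)])]
top [('handle_tip', [(array([332.3, 207.4]), 0.8)]), ('lid', [(array([284.8, 196.8]), 0.8)]), ('capsule_0', []), ('handle_hinge', [(array([364.7, 184.1]), 0.95)])]
165 [289.43934437 152.94487946] [333.26459487 204.25946124]
170 [289.56854926 155.95986005] [331.99732638 205.11284438]
```

View pics/g5.png

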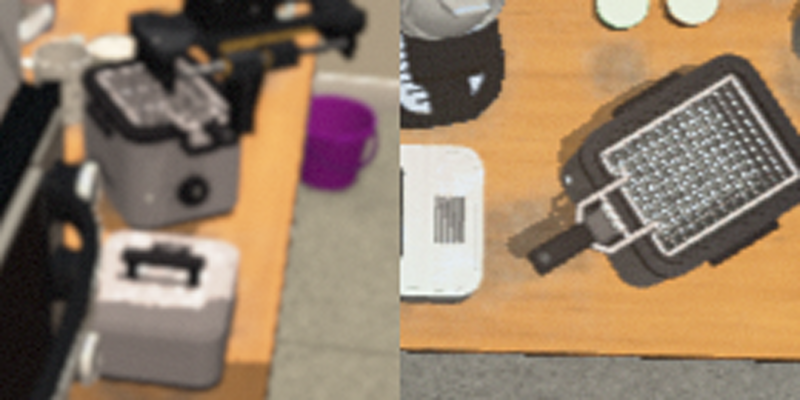

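The handle points out over the front, with its tip near (540,260) in the right panel, and its cross wire is behind the catch. The lid lies flat and upright at (165,300) in the left panel. The arm is clear of everything.

```bash
python3 -c "
from cell import ticket; print(ticket.sign_off())"
```

```text
the job is handed in; nothing more can be done
None
```

The job is handed in: the lid lies flat and right way up on the worktop, the handle is swung out and rigid against its stop behind the catch, and no bystander was touched as far as I saw; the judge's verdict was not shown.

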